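# Check the stop of a bench vial crimper

## Robot

A 7-joint arm with a two-finger parallel gripper is mounted at the origin on a cart in front of the work surface, level with it; the furniture and walls round the work are solid. World frame = base frame: x ahead of the robot, y to its left, z up, the work surface at z = 0. Lengths are in m, angles in rad, forces in N, time in s.
With the tool pointing down it reaches from about 0.4 to 0.85 m from the base axis. Payload 4.5 kg.
Tool frame: the origin (TCP) lies between the finger pads; the fingertips stand 11 mm ahead of it and the grasp point (between the pads) lies 8 mm behind it (r.nose_length is the distance from the TCP to the fingertips, in m); z points along the fingers, y is the line along which they close (so a half turn about z gives the same grasp; the last joint's range is limited). The gripper opens to 88 mm and grips with 3 to 60 N. Pads are 18 mm wide; open, the fingers measure 123 mm over their backs; the gripper's body (75 mm by 187 mm) begins 45 mm behind the grasp point.
Start: joints at [1.325, 0.689, -0.195, 1.565, 0.157, 0.902, -0.215], TCP at [0.173, -0.601, 0.25] pointing down, gripper open.
Joint ranges: [-3.01, 3.01], [-0.46, 2.08], [-1.47, 1.51], [0.13, 2.56], [-1, 4.14], [0.04, 2.09], [-2.66, 2.66]. Speed limits (rad/s): [2.57, 2.57, 3.14, 3.14, 3.14, 3.14, 3.14].

## Interface

Orientations are given as a unit quaternion [x, y, z, w].
In Python, from plant import get_state, snapshot, camera_model, r gives the robot as it stands.
- The arm moves only by the shell command python3 -m inch 'ROWS' [FORCE]. ROWS is text: rows parted by semicolons, each of 7 numbers parted by spaces: the opening, from -1 (shut) to 1 (fully open), then the shift along the tool's x, y, z in m, then the turn, a rotation vector about the tool's x, y, z in rad. A call has 1 to 20 rows; each row shifts and turns the commanded pose from where the row before left it, along the tool's axes as they then stand; what a row does not reach is not made up. A row lasts 1/12 s, in which the tool goes at most 41.7 mm and 7.16 degrees, less where a joint would pass 70% of its speed; a pose out of reach is approached as far as the arm can. A call is refused whole if a number of a shift passes 0.0417 or a number of a turn 0.125, either way. A call with a gripper value outside its range is refused whole. The fingers move at their own pace and stop on an object; FORCE is the grip in N (left out, the last holds). Time passes only in rows, so rows that do not move let the fingers close. It gives the time, the measured TCP pose, the force, the opening and the grip force at its end, in the units of the state.
- get_state(): the state, without advancing time (a new reading comes with each control period).
- snapshot(name): name is "scene" or "top"; returns (picture, depth): 420x560x3 uint8, red, green, blue; 420x560 float32, m along the optical axis (not along the pixel's ray), 0 where there is no reading.
- camera_model(name): a dict with "intrinsics" (3x3 intrinsics, pixels), "view" (4x4, takes a point from world to camera coordinates). Camera axes: x right, y down, z forward; pixel columns grow to the right and rows downward; lengths in m; the calibration is good to about 2 mm. A picture is of the moment at which its call begins. camera_model takes no time and is no camera call.
- r.finish_job(): hands the job in; it is judged then, once.
The state is a dict: "clock": time; "q": joint angles; "qd": joint speeds; "joint_torque": joint torques, N m; "tool_pos": TCP position; "eef_rot": TCP orientation; "contact_force": force on the tool from outside, world axes, zero at the start; "moment": the same for the moment, N m; "opening": opening from 0.0 (shut) to 1.0 (fully open); "finger_force": force on a finger pad.
Only numpy, scipy, OpenCV 4.12 (cv2) and the standard library are available. Lean on these libraries where they do the work, as an engineer would, in place of code of your own. Each camera call takes 0.05 s, during which the arm holds its last target. There are 200 camera calls.

## Task

Before the vials are capped, check that the bench crimper's blue hand lever stops short of its fixed bar: swing the arm with the red fin, which locks the lever, well out to the right, then push the lever in from outside, with the outside of the fingers, until it rests firmly on the brass stop screw, and keep it there for two seconds without forcing it. Then ease it all the way back out, without letting it snap, and leave it out, with the lock arm still swung clear. Nothing is gripped or lifted: leave the fixed bar and the lever's inner side alone, and the vials, the bottle and the dish where they stand.

Things in the scene. Friction and masses are not known exactly. Their poses are not given: they have to be found in the camera images.
- crimper: Grey bench vial crimper, fixed, base 125 x 235 mm. Origin on the worktop, x to the far side, y left along the bar, z up. In mm here: lever pivot (vertical) at x 0, y 85; lock arm pivot (vertical) at x 30, y -95; head block x -20 to 52, y 65 to 135, top 155; right of the head nothing but the red fin is higher than 133; below the lever all is free down to the base, top 20. Yaw -0.4 to 0.4.
- crimp_lever (a joint): Angle of the blue lever, rad: 0 = fully out (held by its spring), growing as pressed to the bar. Meets the stop at 0.16 to 0.23, as the screw is set (25 to 35 mm at lever_face); the bar would be at 0.30. At lever_face the spring pushes back 3 N when out, 7 to 9 N at the stop; 13 to 20 N there seats it firmly on the rubber tip. Let go at the stop it flies back at over 3 rad/s.
- lever_face (a point): Point on the outer side of the lever's blue grip, at z = 120, 150 mm from the lever's pivot. The grip is a 17 mm round bar along the point's y: 80 mm of it toward the pivot (+y), 45 mm toward the ball end (-y, bent slightly outward). The point's x axis is the pressing direction, toward the bar; the axes turn with the lever. Push from the -x side; leave the steel strip on the lever's inner side alone.
- lock_arm (a joint): Angle of the lock arm, rad: near 0 it lies across the gap from the bar's end to the lever and blocks it; it grows to 1.75 as the arm swings out to the right (away from the head), anticlockwise seen from above. Clear from 0.8 on. Moves easily (under 2 N at the fin) and stays where it is left.
- lock_fin (a point): Centre of the upright red fin on the lock arm, 35 mm from the arm's pivot, z = 151. A plate 30 mm long (point's x, along the arm toward its pivot), 4 mm thick (y), 30 mm high (z 136 to 166). Push its +y face toward -y; the axes turn with the arm. Lever, bar and screw lie below it, tops at z = 133 or lower.
- bar: Fixed steel bar with black sleeves, up to 26 mm thick, that the lever closes toward: along the crimper's y at x = 30, z = 120 mm, from y = 90 to -105 mm (origin at y = 0). Not to be touched.
- stop_tip (a point): Rubber tip, 10 mm across, of the brass stop screw that runs through the bar at lever height and points at the lever's inner side, 103 mm from the lever's pivot. The lever lands on it. Its setting varies by 7 mm.
- stop_screw: The brass stop screw itself, origin at the centre of its rubber tip, its x axis along the screw toward its knurled head behind the bar. Fixed.
- vial_rack: White vial rack, 74 x 108 x 32 mm, six holes, fixed; origin under its centre.
- vial_1: Glass vial with aluminium cap, 21 mm wide, 40 mm tall, standing in the rack (top 50 mm above the worktop). Origin at its foot. Bystander.
- vial_2: As vial_1, in another hole. Bystander.
- vial_3: As vial_1, in another hole. Bystander.
- bottle: Small clear bottle with blue cap, 56 mm wide, 104 mm tall, standing to the left of the crimper. Bystander.
- dish: Petri dish, 92 mm wide, 16 mm tall, lying at the near right. Bystander.

How it is judged:
By the outcome, as a careful person would: the job done as asked, in the order asked, and still so for the second after the job is handed in, with the robot touching nothing.
It also fails if it takes over 58 s, if anything falls off the work surface, if the arm or the gripper's body presses on something with over 40 N, if the wrist force passes 120 N, or if a joint passes its speed limit or range.

## Working session

There is one attempt and no reset: what is moved stays moved. The work goes in short steps, Python scripts to look and compute and a shell command to move; the robot and the scene stay as the last step left them, time stands still between calls to the robot, and variables do not carry over. Pictures are saved under pics/ and viewed, at most 10 in all, crops included, and the job is handed in when it is done.

```bash
mkdir -p pics; ls; cat > h.py <<'E'
import numpy as np,cv2
from plant import get_state, snapshot, camera_model, r
def look(n,f):
    im,d=snapshot(n); cv2.imwrite(f'pics/{f}.png',im[:,:,::-1]); np.savez(f'pics/{f}.npz',im=im,d=d); return im,d
def pts(n,d):
    c=camera_model(n);K=c['intrinsics'];V=np.linalg.inv(c['view'])
    v,u=np.mgrid[:d.shape[0],:d.shape[1]]
    P=np.stack([(u-K[0][2])/K[0][0]*d,(v-K[1][2])/K[1][1]*d,d],-1)
    return P@V[:3,:3].T+V[:3,3]
E
python3 - <<'E'
from h import *
a,b=look('scene','s0'); c,d=look('top','t0')
s=get_state();print({k:np.round(v,3) for k,v in s.items()})
for n in('scene','top'):
    V=np.linalg.inv(camera_model(n)['view']);print(n,V[:3,3].round(3),V[:3,2].round(3))
E
```

```text
pics
{'clock': np.float64(0.1), 'q': array([ 1.325,  0.69 , -0.195,  1.566,  0.157,  0.902, -0.215]), 'qd': array([ 0.002, -0.002,  0.   , -0.001,  0.001, -0.001, -0.   ]), 'joint_torque': array([-4.0000e-03, -5.2851e+01, -1.2710e+00, -1.5384e+01, -5.2000e-02,
        2.0000e-03,  0.0000e+00]), 'tool_pos': array([ 0.172, -0.6  ,  0.249]), 'eef_rot': array([ 0.99 ,  0.139, -0.   , -0.001]), 'contact_force': array([0.393, 0.743, 0.293]), 'moment': array([ 0.004, -0.06 , -0.019]), 'finger_force': np.float64(0.0), 'opening': np.float64(1.0)}
scene [-0.693  0.792  0.793] [ 0.754 -0.491 -0.436]
top [ 0.378 -0.018  1.381] [ 0.1    0.002 -0.995]
```

View pics/s0.png

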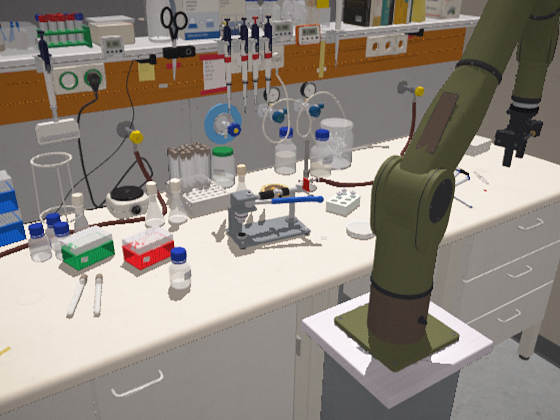

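View pics/t0.png

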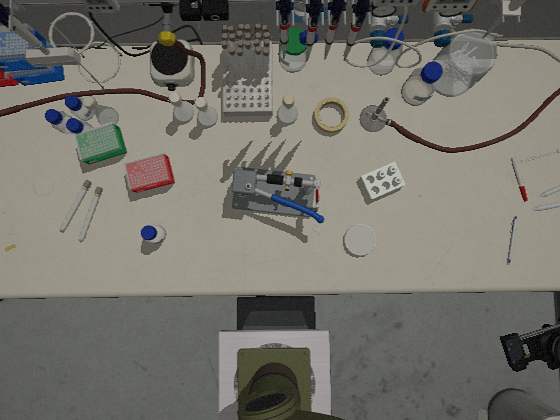

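The top view shows the crimper at about (232–325, 168–220), with the head at (245,188), the blue lever running to its ball at (321,218) and the red fin at about (317,196). The rack is at (382,181) and the dish at (360,240).

```bash
python3 - <<'E'
from h import *
z=np.load('pics/t0.npz');im,d=z['im'],z['d'];P=pts('top',d)
h=cv2.cvtColor(im,cv2.COLOR_RGB2HSV)
roi=np.zeros(d.shape,bool);roi[160:245,225:335]=1
blue=roi&(h[...,0]>100)&(h[...,0]<125)&(h[...,1]>150)&(h[...,2]>60)
red=roi&((h[...,0]<8)|(h[...,0]>172))&(h[...,1]>130)
for n,m in(('blue',blue),('red',red)):
    q=P[m];print(n,m.sum(),np.median(q,0).round(3),q.min(0).round(3),q.max(0).round(3))
v,u=np.nonzero(blue)
for c in range(u.min(),u.max()+1,6):
    k=blue[:,c];print(c,np.nonzero(k)[0][[0,-1]],P[:,c][k].mean(0).round(3))
v,u=np.nonzero(red);print(np.c_[u,v,P[v,u].round(3)][::3])
# head top, base
for n,lo,hi in(('head',.148,.16),('base',.014,.026)):
    m=roi&(P[...,2]>lo)&(P[...,2]<hi);q=P[m][:,:2].astype(np.float32);print(n,m.sum(),q.min(0),q.max(0),cv2.minAreaRect(q))
big=cv2.resize(im[155:245,220:340],None,fx=6,fy=6,interpolation=cv2.INTER_CUBIC)
cv2.imwrite('pics/c0.png',big[:,:,::-1])
E
```

```text
blue 332 [ 0.498 -0.069  0.128] [ 0.378 -0.138  0.117] [5.340e-01 1.000e-03 1.381e+00]
red 33 [ 0.525 -0.12   0.145] [ 0.511 -0.123  0.117] [0.57  0.    0.169]
271 [196 199] [0.524 0.001 0.125]
277 [196 201] [ 0.521 -0.016  0.128]
283 [198 204] [ 0.514 -0.032  0.126]
289 [201 206] [ 0.507 -0.048  0.127]
295 [203 208] [ 0.501 -0.064  0.128]
301 [205 211] [ 0.494 -0.079  0.129]
307 [208 213] [ 0.487 -0.095  0.13 ]
313 [211 216] [ 0.479 -0.111  0.127]
319 [215 222] [ 0.465 -0.127  0.128]
[[ 2.95e+02  1.80e+02  5.70e-01 -6.50e-02  1.31e-01]
 [ 3.17e+02  1.89e+02  5.44e-01 -1.23e-01  1.36e-01]
 [ 3.16e+02  1.91e+02  5.38e-01 -1.20e-01  1.42e-01]
 [ 3.17e+02  1.92e+02  5.32e-01 -1.20e-01  1.66e-01]
 [ 3.16e+02  1.94e+02  5.30e-01 -1.19e-01  1.42e-01]
 [ 3.17e+02  1.95e+02  5.25e-01 -1.20e-01  1.60e-01]
 [ 3.17e+02  1.96e+02  5.22e-01 -1.20e-01  1.60e-01]
 [ 3.17e+02  1.97e+02  5.19e-01 -1.20e-01  1.60e-01]
 [ 3.18e+02  1.98e+02  5.16e-01 -1.23e-01  1.63e-01]
 [ 3.18e+02  1.99e+02  5.13e-01 -1.22e-01  1.69e-01]
 [ 3.16e+02  2.01e+02  5.12e-01 -1.20e-01  1.29e-01]]
head 153 [ 0.51193446 -0.12058809] [0.5987216 0.1005652] ((0.5367745757102966, -0.006289556622505188), (0.23160536587238312, 0.056413792073726654), 70.1580581665039)
base 1486 [ 0.48056296 -0.12507129] [0.62842876 0.11660309] ((0.5546737313270569, -0.005746819078922272), (0.23317769169807434, 0.12413541972637177), 82.83875274658203)
```

View pics/c0.png

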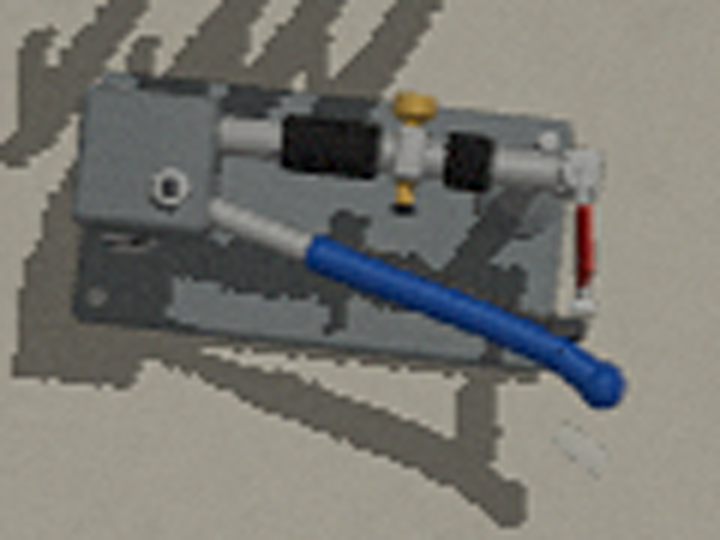

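The crop shows the lever pivot at crop (170,187), the bar's end and lock pivot at (580,170), the fin from (585,205) to (585,285) and the screw at (405,200). Next I fix the frame by casting rays.

```bash
cat >> h.py <<'E'
def ray(n,u,v,z):
    c=camera_model(n);K=np.array(c['intrinsics']);V=np.linalg.inv(c['view'])
    w=V[:3,:3]@np.linalg.inv(K)@[u,v,1];return V[:3,3]+w*(z-V[2,3])/w[2]
E
python3 - <<'E'
from h import *
f=lambda x,y:(220+(x+.5)/6-.5,155+(y+.5)/6-.5)
pv=ray('top',*f(170,187),.158);lp=ray('top',*f(580,168),.133);fin=ray('top',*f(585,245),.166)
fa=ray('top',*f(585,207),.166);fb=ray('top',*f(585,284),.166);tip=ray('top',*f(404,208),.124)
print(pv,lp,fin,fa,fb,tip,sep='\n')
a=lp-pv;th=np.arctan2(a[1],a[0])-np.arctan2(-180,30);print('dist',np.hypot(*a[:2]),'yaw',th)
th=-.12
R=np.array([[np.cos(th),-np.sin(th)],[np.sin(th),np.cos(th)]])
print('orig',pv[:2]-R@[0,.085],lp[:2]-R@[.03,-.095])
O=(pv[:2]-R@[0,.085]+lp[:2]-R@[.03,-.095])/2
for p in(pv,lp,fin,tip,np.array([.521,-.016]),np.array([.487,-.095])):print(R.T@(p[:2]-O))
l=R.T@np.array([-.395,-.919]);al=np.arctan2(-l[0],-l[1]);print('out',al)
for a in(al,al-.2):
    dirc=np.array([-np.sin(a),-np.cos(a)]);n=np.array([np.cos(a),-np.sin(a)])
    print('face',O+R@(np.array([0,.085])+.15*dirc-.0085*n),'press',R@n)
T=.96,.275
E
```

```text
[0.5519747  0.06042287 0.158     ]
[ 0.56158854 -0.1214424   0.133     ]
[ 0.52295028 -0.12015692  0.166     ]
[ 0.53958755 -0.12051886  0.166     ]
[ 0.50592218 -0.11978647  0.166     ]
[ 0.54582622 -0.042627    0.124     ]
dist 0.1821191993199454 yaw -0.1123353941825711
orig [ 0.54179916 -0.02396586] [ 0.54317694 -0.02353421]
[-0.0006581   0.08470326]
[ 0.0306581  -0.09470326]
[-0.00785619 -0.0980525 ]
[ 0.00557396 -0.0183416 ]
[-0.0222613   0.00512192]
[-0.04655953 -0.07738018]
out 0.2859419302939038
face [ 0.48562173 -0.07381441] press [ 0.91873085 -0.39488432]
face [ 0.51366981 -0.08445346] press [ 0.9788688  -0.20448928]
```

```bash
python3 -m inch '-1 .015 -.0128 0 0 0 0;-1 .027 -.023 0 0 0 0;-1 .027 -.023 0 0 0 0;-1 .027 -.023 0 0 0 0;-1 .027 -.023 0 0 0 0;-1 .027 -.023 0 0 0 0;-1 .027 -.023 0 0 0 0;-1 .027 -.023 0 0 0 0;-1 .027 -.023 0 0 0 0;-1 .027 -.023 0 0 0 0;-1 .027 -.023 0 0 0 0;-1 .027 -.023 0 0 0 0;-1 .027 -.023 0 0 0 0;-1 .027 -.023 0 0 0 0;-1 .027 -.023 0 0 0 0;-1 .027 -.023 0 0 0 0;-1 .027 -.023 0 0 0 0;-1 .027 -.023 0 0 0 0;-1 .010 -.008 0 0 0 0;-1 0 0 0 0 0 0' 40
python3 - <<'E'
from h import *
from scipy.spatial.transform import Rotation as Ro
s=get_state();p=s['tool_pos'];M=Ro.from_quat(s['eef_rot']).as_matrix();print(p,M.round(3),s['contact_force'],s['opening'],r.nose_length)
pv=np.array([.5616,-.1214]);th=-.12;tx,ty=M[:2,0],M[:2,1];c=p.copy()
for f in(-.25,0,.3,.6,.9,1.2,1.4):
    a=th+f;rad=np.array([-np.cos(a),-np.sin(a)]);t=np.array([np.sin(a),-np.cos(a)])
    off=.002+.009*abs(t@tx)+.0175*abs(t@ty)+(.015 if f<0 else 0)
    w=np.r_[pv+.036*rad-off*t,.156];print(f,w.round(4),'tool',(M.T@(w-c)).round(4));c=w
look('top','t1')
E
```

```text
clock: 1.77
tool_pos: [0.5259, -0.0669, 0.2495]
eef_rot: [0.99, 0.143, 0.001, -0.001]
contact_force: [0.0, -0.8, -0.4]
opening: 0.007
finger_force: 0.0
[ 0.52593374 -0.06694443  0.24946603] [[ 0.959  0.283  0.001]
 [ 0.283 -0.959  0.002]
 [ 0.002 -0.002 -1.   ]] [ 0.01935414 -0.77762056 -0.43276392] 0.006564716131244425 0.011
-0.25 [ 0.5412 -0.0745  0.156 ] tool [0.0123 0.0117 0.0935]
0 [ 0.5284 -0.0956  0.156 ] tool [-0.0182  0.0167 -0.0001]
0.3 [ 0.5225 -0.1078  0.156 ] tool [-0.0091  0.01   -0.    ]
0.6 [ 0.52   -0.1195  0.156 ] tool [-0.0057  0.0105 -0.    ]
0.9 [ 0.5208 -0.1313  0.156 ] tool [-0.0026  0.0116 -0.    ]
1.2 [ 0.5264 -0.1434  0.156 ] tool [ 0.002   0.0132 -0.    ]
1.4 [ 0.533  -0.1504  0.156 ] tool [ 0.0043  0.0086 -0.    ]
```

```bash
python3 -m inch '-1 0 0 .015 0 0 0;-1 0 0 .025 0 0 0;-1 0 0 .025 0 0 0;-1 0 0 .018 0 0 0;-1 0 0 .01 0 0 0;-1 0 0 0 0 0 0;-1 0 0 0 0 0 0' && python3 -m inch '-1 -.002 .006 0 0 0 0;-1 -.002 .006 0 0 0 0;-1 -.001 .006 0 0 0 0;-1 -.001 .006 0 0 0 0;-1 0 .004 0 0 0 0;-1 0 0 0 0 0 0'
```

```text
clock: 2.4
tool_pos: [0.5235, -0.0727, 0.1568]
eef_rot: [0.99, 0.138, -0.001, 0.0]
contact_force: [0.9, 0.4, 0.1]
opening: 0.005
finger_force: 0.0
clock: 2.9
tool_pos: [0.5264, -0.1015, 0.157]
eef_rot: [0.99, 0.138, 0.0, 0.001]
contact_force: [-0.1, -0.3, 1.2]
opening: 0.006
finger_force: 0.0
```

```bash
python3 -m inch '-1 -.003 .003 0 0 0 0;-1 -.003 .002 0 0 0 0;-1 -.003 .005 0 0 0 0;-1 -.003 .005 0 0 0 0;-1 -.001 .006 0 0 0 0;-1 -.001 .006 0 0 0 0;-1 .001 .0065 0 0 0 0;-1 .001 .0065 0 0 0 0;-1 .002 .0045 0 0 0 0;-1 .002 .004 0 0 0 0;-1 0 0 0 0 0 0;-1 0 0 0 0 0 0'
python3 - <<'E'
from h import *
im,d=look('top','t2');big=cv2.resize(im[155:245,220:340],None,fx=6,fy=6,interpolation=cv2.INTER_CUBIC)
im2,_=look('scene','s2');b2=cv2.resize(im2[170:260,220:340],None,fx=6,fy=6,interpolation=cv2.INTER_CUBIC)
cv2.imwrite('pics/c2.png',cv2.resize(np.vstack([big,b2])[:,:,::-1],None,fx=.55,fy=.55))
E
```

```text
clock: 3.9
tool_pos: [0.5321, -0.1493, 0.1567]
eef_rot: [0.99, 0.139, 0.0, 0.0]
contact_force: [0.0, 0.0, 0.5]
opening: 0.005
finger_force: 0.0
```

View pics/c2.png

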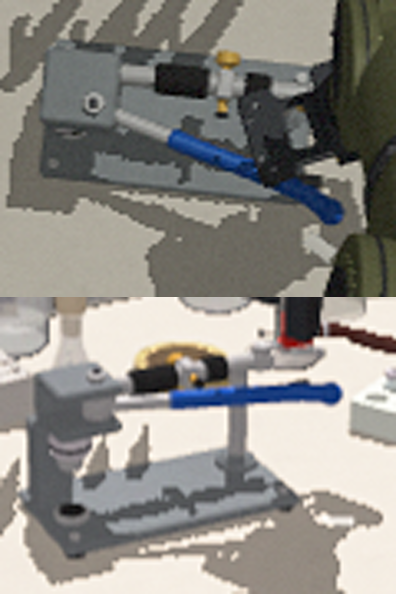

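The scene crop shows the red fin swung out to the right of the finger at (285,320) and the lever still out. I back off, go up, and move over to the outer side of the lever.

```bash
python3 -m inch '-1 -.006 0 0 0 0 0;-1 -.006 0 0 0 0 0;-1 0 0 -.02 0 0 0;-1 0 0 -.03 0 0 0;-1 0 0 -.01 0 0 0;-1 -.0067 -.018 0 0 0 0;-1 -.0067 -.018 0 0 0 0;-1 -.0067 -.018 0 0 0 0;-1 -.0067 -.018 0 0 0 0;-1 -.0067 -.018 0 0 0 0;-1 -.0067 -.018 0 0 0 0' && python3 -m inch '-1 0 0 0 0 0 -.109;-1 0 0 0 0 0 -.109;-1 0 0 0 0 0 -.109;-1 0 0 0 0 0 -.109;-1 0 0 0 0 0 -.109;-1 0 0 0 0 0 -.109;-1 0 0 0 0 0 -.109;-1 0 0 0 0 0 -.109;-1 0 0 0 0 0 -.109;-1 0 0 0 0 0 0;-1 0 0 0 0 0 0;-1 0 0 0 0 0 0'
python3 - <<'E'
from h import *
im,d=look('scene','s3');im2,_=look('top','t3')
b=np.vstack([cv2.resize(i,None,fx=5,fy=5,interpolation=cv2.INTER_CUBIC) for i in(im2[155:245,220:340],im[170:230,220:340])])
cv2.imwrite('pics/c3.png',cv2.resize(b[:,:,::-1],None,fx=.75,fy=.75))
h=cv2.cvtColor(im,cv2.COLOR_RGB2HSV);m=((h[...,0]<8)|(h[...,0]>172))&(h[...,1]>130);m[:,:280]=0;m[:160]=0;m[200:]=0;m[:,345:]=0
v,u=np.nonzero(m);print(len(u),u.mean(),v.mean(),ray('scene',u.mean(),v.mean(),.151))
from scipy.spatial.transform import Rotation as Ro
s=get_state();print(Ro.from_quat(s['eef_rot']).as_matrix().round(3),s['tool_pos'],s['contact_force'])
E
```

```text
clock: 4.92
tool_pos: [0.4505, -0.0588, 0.2166]
eef_rot: [0.99, 0.139, -0.0, 0.0]
contact_force: [0.3, 1.4, -0.5]
opening: 0.005
finger_force: 0.0
clock: 5.92
tool_pos: [0.4515, -0.0594, 0.2167]
eef_rot: [0.809, 0.588, -0.0, 0.0]
contact_force: [0.1, 0.1, -0.2]
opening: 0.006
finger_force: 0.0
122 317.25409836065575 180.5737704918033 [ 0.52205481 -0.16378051  0.151     ]
[[ 0.307  0.952  0.   ]
 [ 0.952 -0.307 -0.   ]
 [-0.     0.    -1.   ]] [ 0.45165647 -0.05932373  0.21673301] [-0.45301058  0.11331193  0.37460713]
```

View pics/c3.png

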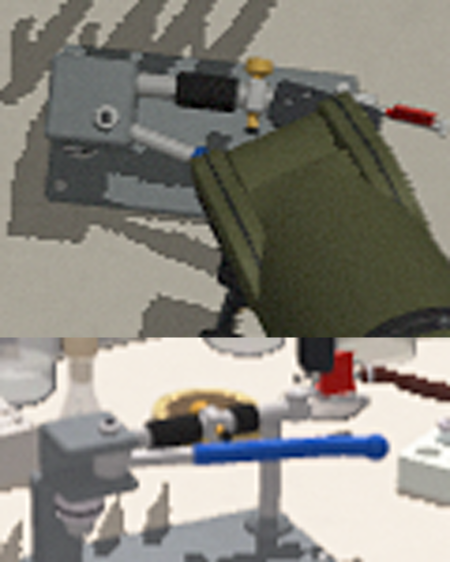

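The lock arm is well out: the fin is at (410,112) in the top crop, an angle of about 1.3 rad. Now I go down outside the lever and approach gently.

```bash
python3 -m inch '-1 0 0 .015 0 0 0;-1 0 0 .025 0 0 0;-1 0 0 .025 0 0 0;-1 0 0 .025 0 0 0;-1 0 0 .011 0 0 0;-1 0 0 .005 0 0 0;-1 0 0 0 0 0 0;-1 0 0 0 0 0 0' && python3 -m inch '-1 0 .004 0 0 0 0;-1 0 .004 0 0 0 0;-1 0 .003 0 0 0 0;-1 0 .002 0 0 0 0;-1 0 .002 0 0 0 0;-1 0 .001 0 0 0 0;-1 0 0 0 0 0 0;-1 0 0 0 0 0 0'; python3 -c "
from h import *
print(get_state()['contact_force'])"
```

```text
clock: 6.68
tool_pos: [0.452, -0.0592, 0.1111]
eef_rot: [0.808, 0.589, 0.0, 0.0]
contact_force: [0.1, -0.7, 0.9]
opening: 0.003
finger_force: 0.0
clock: 7.35
tool_pos: [0.4669, -0.0642, 0.1107]
eef_rot: [0.808, 0.589, -0.0, -0.0]
contact_force: [0.1, 0.7, -0.3]
opening: 0.004
finger_force: 0.0
[ 0.11160833  0.70752793 -0.31484851]
```

```bash
for i in 1; do python3 -m inch '-1 0 .001 0 0 0 0;-1 0 .001 0 0 0 0;-1 0 .001 0 0 0 0;-1 0 .001 0 0 0 0;-1 0 0 0 0 0 0'; python3 -m inch '-1 0 .001 0 0 0 0;-1 0 .001 0 0 0 0;-1 0 .001 0 0 0 0;-1 0 .001 0 0 0 0;-1 0 0 0 0 0 0'; python3 -m inch '-1 0 .001 0 0 0 0;-1 0 .001 0 0 0 0;-1 0 .001 0 0 0 0;-1 0 .001 0 0 0 0;-1 0 0 0 0 0 0';  done | grep -E 'clock|pos|force'
```

```text
clock: 7.77
tool_pos: [0.4711, -0.0654, 0.1107]
contact_force: [-0.0, -0.2, 0.1]
finger_force: 0.0
clock: 8.18
tool_pos: [0.4738, -0.0666, 0.1106]
contact_force: [-2.2, 1.4, 1.1]
finger_force: 1.6
clock: 8.6
tool_pos: [0.478, -0.0684, 0.1106]
contact_force: [-4.2, -1.2, 1.0]
finger_force: 1.9
```

```bash
(python3 -m inch '-1 0 .0015 0 0 0 0;-1 0 .0015 0 0 0 0;-1 0 .0015 0 0 0 0;-1 0 .0015 0 0 0 0;-1 0 .0015 0 0 0 0;-1 0 .0015 0 0 0 0;-1 0 .0015 0 0 0 0;-1 0 .0015 0 0 0 0;-1 0 0 0 0 0 0'; python3 -m inch '-1 0 .001 0 0 0 0;-1 0 .001 0 0 0 0;-1 0 .001 0 0 0 0;-1 0 .001 0 0 0 0;-1 0 0 0 0 0 0') | grep -E 'clock|pos|force'
```

```text
clock: 9.35
tool_pos: [0.4885, -0.0723, 0.1105]
contact_force: [-6.6, -1.3, 3.1]
finger_force: 3.3
clock: 9.77
tool_pos: [0.4919, -0.0735, 0.1105]
contact_force: [-6.9, -1.3, 3.5]
finger_force: 3.6
```

```bash
(python3 -m inch '-1 0 .001 0 0 0 0;-1 0 .001 0 0 0 0;-1 0 .001 0 0 0 0;-1 0 0 0 0 0 0'; python3 -m inch '-1 0 .0008 0 0 0 0;-1 0 .0008 0 0 0 0;-1 0 0 0 0 0 0'; python3 -m inch '-1 0 .0008 0 0 0 0;-1 0 .0008 0 0 0 0;-1 0 0 0 0 0 0') | grep -E 'clock|pos|force'
```

```text
clock: 10.1
tool_pos: [0.4945, -0.0743, 0.1105]
contact_force: [-8.3, 0.3, 3.8]
finger_force: 3.9
clock: 10.35
tool_pos: [0.4959, -0.0748, 0.1105]
contact_force: [-7.9, -0.4, 3.9]
finger_force: 4.1
clock: 10.6
tool_pos: [0.4973, -0.0752, 0.1105]
contact_force: [-7.8, -1.1, 2.9]
finger_force: 4.2
```

```bash
(python3 -m inch '-1 0 .0006 0 0 0 0;-1 0 .0006 0 0 0 0;-1 0 0 0 0 0 0';python3 -m inch '-1 0 .0006 0 0 0 0;-1 0 0 0 0 0 0';python3 -m inch '-1 0 .0006 0 0 0 0;-1 0 0 0 0 0 0';python3 -m inch '-1 0 .0006 0 0 0 0;-1 0 0 0 0 0 0') | grep -E 'clock|pos|contact'
```

```text
clock: 10.85
tool_pos: [0.4984, -0.0755, 0.1105]
contact_force: [-9.7, -0.3, 3.9]
clock: 11.02
tool_pos: [0.4989, -0.0756, 0.1105]
contact_force: [-8.5, 0.4, 5.4]
clock: 11.18
tool_pos: [0.4994, -0.0758, 0.1105]
contact_force: [-8.6, -0.5, 4.9]
clock: 11.35
tool_pos: [0.5, -0.076, 0.1105]
contact_force: [-10.0, 0.5, 5.0]
```

```bash
(python3 -m inch '-1 0 .0006 0 0 0 0;-1 0 0 0 0 0 0';python3 -m inch '-1 0 .0006 0 0 0 0;-1 0 0 0 0 0 0';python3 -m inch '-1 0 .0006 0 0 0 0;-1 0 0 0 0 0 0') | grep -E 'clock|pos|contact'
```

```text
clock: 11.52
tool_pos: [0.5005, -0.0761, 0.1105]
contact_force: [-8.5, -0.0, 5.3]
clock: 11.68
tool_pos: [0.5007, -0.0762, 0.1105]
contact_force: [-10.5, 0.2, 5.1]
clock: 11.85
tool_pos: [0.5007, -0.0762, 0.1105]
contact_force: [-11.4, 1.3, 6.4]
```

```bash
(python3 -m inch '-1 0 .0008 0 0 0 0;-1 0 0 0 0 0 0';python3 -m inch '-1 0 .0008 0 0 0 0;-1 0 0 0 0 0 0';python3 -m inch '-1 0 .0008 0 0 0 0;-1 0 0 0 0 0 0';python3 -m inch '-1 0 0 0 0 0 0;-1 0 0 0 0 0 0') | grep -E 'clock|pos|contact'
```

```text
clock: 12.02
tool_pos: [0.5009, -0.0763, 0.1105]
contact_force: [-11.8, 0.8, 8.1]
clock: 12.18
tool_pos: [0.5009, -0.0763, 0.1105]
contact_force: [-13.4, 1.8, 9.6]
clock: 12.35
tool_pos: [0.501, -0.0764, 0.1105]
contact_force: [-15.4, 2.1, 10.6]
clock: 12.52
tool_pos: [0.501, -0.0763, 0.1105]
contact_force: [-13.4, 1.9, 10.3]
```

```bash
(python3 -m inch '-1 0 .0003 -.0006 0 0 0;-1 0 0 0 0 0 0';python3 -m inch '-1 0 .0005 -.0006 0 0 0;-1 0 0 0 0 0 0';python3 -m inch '-1 0 .0005 -.0006 0 0 0;-1 0 0 0 0 0 0;-1 0 0 0 0 0 0') | grep -E 'clock|pos|contact'; python3 -c "
from h import *
for i in range(2):
  im,d=look('scene','p%d'%i); print(get_state()['contact_force'].round(1))
im2,_=look('top','tp')
b=np.vstack([cv2.resize(i,None,fx=5,fy=5,interpolation=cv2.INTER_CUBIC) for i in(im2[155:245,220:340],im[170:230,220:340])])
cv2.imwrite('pics/c4.png',cv2.resize(b[:,:,::-1],None,fx=.75,fy=.75))"
```

```text
clock: 12.68
tool_pos: [0.501, -0.0763, 0.1106]
contact_force: [-14.3, 2.4, 5.4]
clock: 12.85
tool_pos: [0.501, -0.0764, 0.1108]
contact_force: [-14.0, 2.9, 2.4]
clock: 13.1
tool_pos: [0.501, -0.0764, 0.1109]
contact_force: [-13.1, 3.6, -1.0]
[-12.8   3.2  -1.7]
[-13.7   3.2  -0.2]
```

View pics/c4.png

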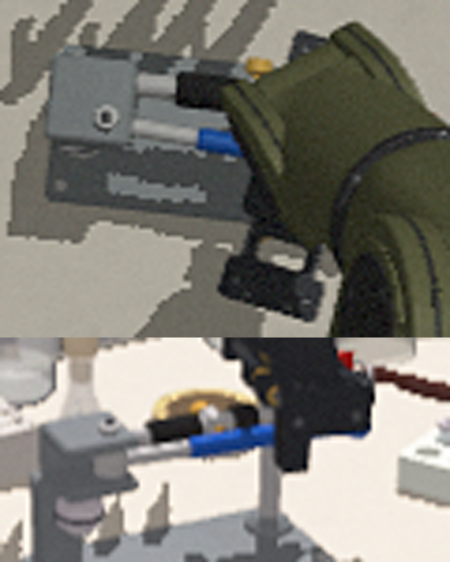

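The view shows the lever pressed in nearly parallel to the bar, with the fingers on its outer side. I add a little force and then hold.

```bash
(python3 -m inch '-1 0 .0008 -.0001 0 0 0;-1 0 0 0 0 0 0;-1 0 .0007 -.0001 0 0 0;-1 0 0 0 0 0 0;-1 0 0 0 0 0 0';for i in 1 2; do python3 -m inch '-1 0 0 0 0 0 0;-1 0 0 0 0 0 0;-1 0 0 0 0 0 0;-1 0 0 0 0 0 0';done) | grep -E 'clock|pos|contact'
```

```text
clock: 13.67
tool_pos: [0.5011, -0.0764, 0.1109]
contact_force: [-15.4, 4.2, 0.6]
clock: 14.0
tool_pos: [0.5011, -0.0764, 0.111]
contact_force: [-15.9, 4.7, 0.4]
clock: 14.33
tool_pos: [0.5011, -0.0764, 0.111]
contact_force: [-16.2, 4.4, -1.0]
```

```bash
(for i in 1 2 3; do python3 -m inch '-1 0 0 0 0 0 0;-1 0 0 0 0 0 0;-1 0 0 0 0 0 0;-1 0 0 0 0 0 0;-1 0 0 0 0 0 0;-1 0 0 0 0 0 0;-1 0 0 0 0 0 0;-1 0 0 0 0 0 0;-1 0 0 0 0 0 0;-1 0 0 0 0 0 0';done) | grep -E 'clock|contact'
```

```text
clock: 15.17
contact_force: [-15.7, 4.6, 0.8]
clock: 16.0
contact_force: [-15.6, 4.5, 1.2]
clock: 16.83
contact_force: [-15.1, 5.1, 0.5]
```

```bash
(for i in 1 2; do python3 -m inch '-1 0 -.0015 0 0 0 0;-1 0 -.0015 0 0 0 0;-1 0 -.0015 0 0 0 0;-1 0 -.0015 0 0 0 0;-1 0 -.0015 0 0 0 0;-1 0 -.0015 0 0 0 0;-1 0 -.0015 0 0 0 0;-1 0 -.0015 0 0 0 0;-1 0 -.0015 0 0 0 0;-1 0 -.0015 0 0 0 0';done; python3 -m inch '-1 0 0 0 0 0 0') | grep -E 'clock|pos|contact'
```

```text
clock: 17.67
tool_pos: [0.4917, -0.0734, 0.1116]
contact_force: [-7.2, -0.0, -3.2]
clock: 18.5
tool_pos: [0.4803, -0.0684, 0.1125]
contact_force: [-3.7, 0.1, -1.9]
clock: 18.58
tool_pos: [0.4802, -0.0683, 0.1126]
contact_force: [-4.5, 0.0, -2.0]
```

```bash
(for i in 1 2; do python3 -m inch '-1 0 -.0012 0 0 0 0;-1 0 -.0012 0 0 0 0;-1 0 -.0012 0 0 0 0;-1 0 -.0012 0 0 0 0;-1 0 -.0012 0 0 0 0;-1 0 0 0 0 0 0';done) | grep -E 'clock|pos|contact'; python3 -m inch '-1 0 -.003 0 0 0 0;-1 0 -.005 0 0 0 0;-1 0 -.008 0 0 0 0;-1 0 -.008 0 0 0 0;-1 0 -.005 0 0 0 0;-1 0 0 -.02 0 0 0;-1 0 0 -.03 0 0 0;-1 0 0 -.03 0 0 0;-1 0 0 -.02 0 0 0;-1 0 0 0 0 0 0;-1 0 0 0 0 0 0;-1 0 0 0 0 0 0'; python3 - <<'E'
from h import *
im,d=look('scene','s5');im2,_=look('top','t5')
b=np.vstack([cv2.resize(i,None,fx=5,fy=5,interpolation=cv2.INTER_CUBIC) for i in(im2[155:245,220:340],im[170:230,220:340])])
cv2.imwrite('pics/c5.png',cv2.resize(b[:,:,::-1],None,fx=.75,fy=.75))
# lever compare with the scene picture before pressing
a=np.load('pics/s3.npz')['im']
for i in(a,im):
    h=cv2.cvtColor(i,cv2.COLOR_RGB2HSV);m=(h[...,0]>100)&(h[...,0]<125)&(h[...,1]>150)&(h[...,2]>60)
    m[:,:265]=0;m[:,330:]=0;m[:190]=0;m[212:]=0;v,u=np.nonzero(m);print(len(u),u.min(),u.max(),u.mean(),v.mean())
    k=((h[...,0]<8)|(h[...,0]>172))&(h[...,1]>130);k[:,280]=0;k=k[160:200,300:345];v,u=np.nonzero(k);print('red',len(u),u.max()+300,v.mean()+160)
E
```

```text
clock: 19.08
tool_pos: [0.4751, -0.0661, 0.1129]
contact_force: [-2.9, 2.3, -2.1]
clock: 19.58
tool_pos: [0.4697, -0.0651, 0.113]
contact_force: [-0.6, -0.2, -1.0]
clock: 20.58
tool_pos: [0.4406, -0.0561, 0.212]
eef_rot: [0.808, 0.59, -0.001, -0.0]
contact_force: [-0.2, -0.5, -0.5]
opening: 0.002
finger_force: 0.0
235 272 322 297.11489361702127 199.2468085106383
red 122 344 180.5737704918033
238 272 322 297.02521008403363 199.28151260504202
red 98 343 180.91836734693877
```

View pics/c5.png

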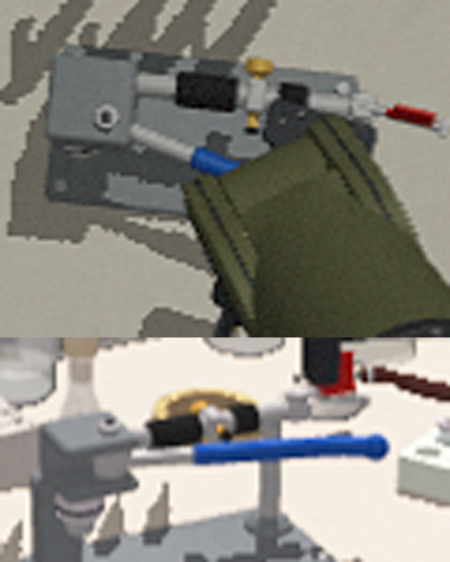

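The lever is back fully out: its blue centroid is at (297.0,199.3), against (297.1,199.2) before pressing. The fin is still clear at (410,112), and the robot is touching nothing.

```bash
python3 -c "
from plant import r
print(r.finish_job())"
```

```text
the job is handed in; nothing more can be done
None
```

The job is handed in: I swung the lock arm out to about 1.3 rad, held the lever on the stop at about 16 N for over 2 s, then eased it fully back out, and the last pictures show the lever out, the lock arm clear and the robot touching nothing.

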